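# Clear the offcut and hang up the ear defenders

### The arm

A 6-joint arm with a two-finger parallel gripper is mounted at the origin on the work surface. World frame = base frame: x ahead of the robot, y to its left, z up, the work surface at z = 0. Lengths are in m, angles in rad, forces in N, time in s.
With the tool pointing down it reaches from about 0.375 to 0.9 m from the base axis. Payload 3.1 kg.
Tool frame: the origin (TCP) lies at the very end of the fingers, on their centre line; the grasp point (between the pads) lies 19 mm behind it; z points along the fingers, y is the line along which they close (so a half turn about z gives the same grasp; the last joint's range is limited). The gripper opens to 85 mm and grips with 20 to 120 N. Pads are 22 mm wide; open, the fingers measure 114 mm over their backs; the gripper's body (76 mm by 85 mm) begins 54 mm behind the grasp point. The pads swing forward as they close: fully open they stand 13 mm farther back than shut.
Start: joints at [0.963, 0.527, 1.433, -0, 1.181, -0.178], TCP at [0.26, 0.568, 0.231] pointing down, gripper open.
Joint ranges: [-3.08, 3.08], [-0.75, 2.2], [0.22, 2.44], [-1.43, 4.57], [0, 2.65], [-2.85, 2.85]. Speed limits (rad/s): [2.79, 2.79, 3.14, 3.14, 3.14, 3.14].

### API

Orientations are given as a unit quaternion [x, y, z, w].
In Python, from station import telemetry, snapshot, ticket gives the robot as it stands.
- The arm moves only by the tool move_arm, never from a script. Its argument "commands" is text: rows parted by semicolons, each of 7 numbers parted by spaces: the shift along the tool's x, y, z in mm, then the turn, a rotation vector about the tool's x, y, z in degrees, then the opening, from -1 (shut) to 1 (fully open). A call has exactly 5 rows; each row is the pose to reach, as a shift and turn from the pose commanded when the call began, along the tool's axes at that moment; what a row does not reach only later rows make up. A row lasts 1/8 s, in which the tool goes at most 62.5 mm and 10.7 degrees, less where a joint would pass 70% of its speed; a pose out of reach is approached as far as the arm can. A call with a gripper value outside its range is refused whole. The fingers move at their own pace and stop on an object; "grip_force" is the grip in N (left out, the last holds). Time passes only in rows, so rows that repeat a pose let the fingers close, or fill a call up. It gives the time, the measured TCP pose, the force, the opening and the grip force at its end, in the units of the state.
- telemetry.sense(): the state, without advancing time (a new reading comes with each control period).
- snapshot(name): name is "scene" or "top" or "wrist"; returns a dict with "image" (420x560x3 uint8, red, green, blue), "fx", "fy", "cx", "cy" (pixels), "pose" (4x4, takes a point from camera to world coordinates). Camera axes: x right, y down, z forward; pixel columns grow to the right and rows downward; lengths in m; the calibration is good to about 2 mm. A picture is of the moment at which its call begins. There is no depth.
- ticket.sign_off(): hands the job in; it is judged then, once.
The state is a dict: "t": time; "q": joint angles; "qd": joint speeds; "tau": joint torques, N m; "tcp_pos": TCP position; "tool_rot": TCP orientation; "force": force on the tool from outside, world axes, zero at the start; "ft_torque": the same for the moment, N m; "finger_gap": opening from 0.0 (shut) to 1.0 (fully open); "gripper_force": force on a finger pad.
Only numpy, scipy, OpenCV 4.12 (cv2) and the standard library are available. Lean on these libraries where they do the work, as an engineer would, in place of code of your own. Each camera call takes 0.05 s, during which the arm holds its last target. There are 200 camera calls.

### The job

The ear defenders belong on the low rail, but a stone offcut has been left poking under it, just where they would hang. First draw the offcut out without banging it against the rail and set it down gently, on its wide base, in the grey offcut tray; then hang the ear defenders squarely over the rail by their headband, one cup on each side, hanging free. Leave the mallet, the square and the air hammer where they lie.

Things in the scene. Friction and masses are not known exactly. Their poses are not given: they have to be found in the camera images.
- rail: Fixed rail: horizontal steel bar, 16 mm diameter, axis 160 mm above the table (top 168 mm), along its own y, on two 20 mm square wooden posts at y = +-95 mm, no higher than the bar, on steel feet 70 (x) x 40 (y) x 8 mm. 170 mm of bar is free between the posts. Origin on the table under the bar's middle; x level and square to the bar, -x towards the robot.
- offcut: Loose off-white stepped stone offcut, about 0.55 kg: base 160 (x) x 100 (y) x 35 mm high; on it along the middle a tongue 160 x 50 (y) x 45 mm, 80 mm in all. Grip across the tongue (y). Origin under its centre. Starts on the table, x about square to the bar; its +x end reaches 10 to 30 mm past the bar's axis, 72 mm below the bar, so draw it out along -x some 50 mm before lifting.
- ear_defenders: Loose rigid ear defenders, 0.26 kg, standing on their cups. Origin on the table midway between the cups; x from cup to cup. 188 (x) x 74 (y) x 150 mm high; cups 84 mm high, inner faces at x = +-52 mm. Black pad on top of the band: 26 mm wide (y), flat for 34 mm in x, z 125 to 150 mm: grip it from above across y with the fingertips above its underside, which must meet the bar.
- crown (a point): Centre of the underside of the headband pad of the ear defenders, 125 mm above their origin: it rests on top of the bar when they hang.
- tray: Fixed grey open tray, 240 (x) x 190 (y) x 45 mm high outside, walls and floor 6 mm thick. Origin on the table under its centre. It stands on one side of the rail and the ear defenders on the other; which is where varies.
- mallet: Bystander: round wooden carving mallet standing on its head, 88 mm across, 200 mm high, handle up; origin under its centre.
- square: Bystander: steel square lying flat: blade 220 (y) x 28 x 4 mm through the origin, wooden stock 120 mm long in x (from x = -14 to +106 mm), 24 mm wide, 14 mm high, at its y = +110 mm end.
- air_hammer: Bystander: metal air hammer lying along its x axis, 200 mm long, 40 mm high; origin under its middle.
Things that resemble listed ones, but are neither listed nor needed, are in the scene too. Leave any purple or red look-alike of the ear_defenders alone.

How it is judged:
On the way, in this order (a step that is already met when the one before it is completed fails the run):
1. the offcut stands released on its wide base in the tray (x of offcut in the frame of tray between -0.07 and 0.07 m and y of offcut in the frame of tray between -0.07 and 0.07 m and z of offcut in the frame of tray below 0.014 m and angle between offcut's own z axis and vertical below 0.1 rad and linear speed of offcut below 0.03 m/s and contact force between the fingers and offcut below 0.1 N), for 0.2 s.
2. the ear defenders hang over the rail, released (x of crown in the frame of rail between -0.03 and 0.03 m and y of crown in the frame of rail between -0.082 and 0.082 m and z of crown in the frame of rail between 0.155 and 0.185 m and angle between ear_defenders's own z axis and vertical below 0.35 rad and angle between the x axis of ear_defenders and the x axis of rail, either way round below 0.5 rad and contact force between ear_defenders and rail above 0.5 N and contact force between the fingers and ear_defenders below 0.1 N and linear speed of ear_defenders below 0.05 m/s), for 0.2 s.
At the end, for the whole second after the job is handed in: Offcut released at rest in the tray, flat on its wide base (0.1 rad). Ear defenders released at rest on the bar between the posts: crown within 30 mm of the bar sideways, 155 to 185 mm high, a cup each side, upright within 0.35 rad, square to the bar within 0.5 rad (all of step 1 and all of step 2); the robot touches nothing.
It fails at once if the offcut is banged against the rail (over 15 N) (contact force between offcut and rail above 15 N).
It fails at once if the offcut is dropped or slammed into the tray (over 80 N) (contact force between offcut and tray above 80 N).
It fails at once if the mallet is shifted by more than 30 mm (distance of mallet from where it was at the start of the episode above 0.03 m).
It fails at once if the square is shifted by more than 30 mm (distance of square from where it was at the start of the episode above 0.03 m).
It fails at once if the air hammer is shifted by more than 30 mm (distance of air_hammer from where it was at the start of the episode above 0.03 m).
It also fails if it takes over 72 s, if anything falls off the work surface, if the arm or the gripper's body presses on something with over 40 N, if the wrist force passes 120 N, or if a joint passes its speed limit or range.

## Working session

There is one attempt and no reset: what is moved stays moved. The work goes in short steps, Python scripts to look and compute and a tool call to move; the robot and the scene stay as the last step left them, time stands still between calls to the robot, and variables do not carry over. Pictures are saved under pics/ and viewed, at most 10 in all, crops included, and the job is handed in when it is done.

Besides the shell and the picture viewer there is one more tool, called as name(argument=value, ...) on one line, values as JSON. move_arm: Moves the arm, as the interface text tells. Its arguments: {"type":"object","properties":{"commands":{"type":"string"},"grip_force":{"type":"number"}},"required":["commands"]}

```bash
mkdir -p pics; ls
python3 - <<'E'
from station import telemetry, snapshot
import cv2,pickle,numpy as np
for n in ("scene","top"):
    s=snapshot(n); pickle.dump(s,open(f"pics/{n}0.pkl","wb"))
    cv2.imwrite(f"pics/{n}0.png",s["image"][:,:,::-1])
    print(n,s["fx"],s["fy"],s["cx"],s["cy"],np.round(s["pose"],4).tolist())
st=telemetry.sense(); print({k:np.round(v,3).tolist() for k,v in st.items()})
E
```

```text
pics
scene 487.8347849565694 487.8347849565694 281.55080374048293 213.63285740026677 [[0.1872, 0.6091, -0.7707, 1.4922], [0.9822, -0.1281, 0.1374, -0.089], [-0.015, -0.7827, -0.6222, 0.8647], [0.0, 0.0, 0.0, 1.0]]
top 453.6485511900175 453.6485511900175 277.91860141887344 202.9012829292454 [[0.0133, -0.9956, 0.093, 0.4374], [-0.9999, -0.0139, -0.0051, 0.0912], [0.0064, -0.0929, -0.9957, 1.2294], [0.0, 0.0, 0.0, 1.0]]
{'t': 0.1, 'q': [0.963, 0.528, 1.434, 0.0, 1.181, -0.179], 'qd': [-0.0, -0.002, -0.006, 0.002, -0.001, -0.0], 'tau': [0.0, -44.33, -17.859, -0.0, 0.004, 0.0], 'tcp_pos': [0.26, 0.568, 0.23], 'tool_rot': [0.213, 0.977, -0.001, -0.0], 'force': [0.245, 0.674, 0.051], 'ft_torque': [-0.006, -0.041, -0.024], 'gripper_force': 0.0, 'finger_gap': 0.994}
```

View pics/scene0.png

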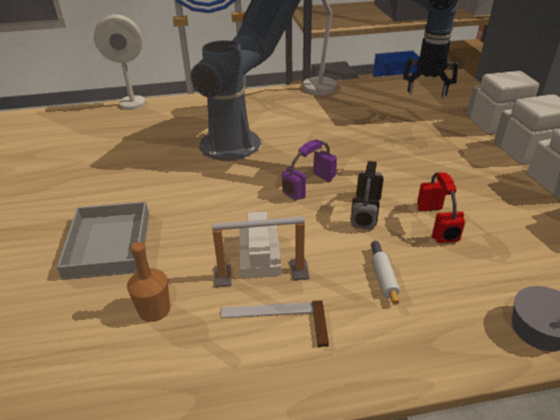

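View pics/top0.png

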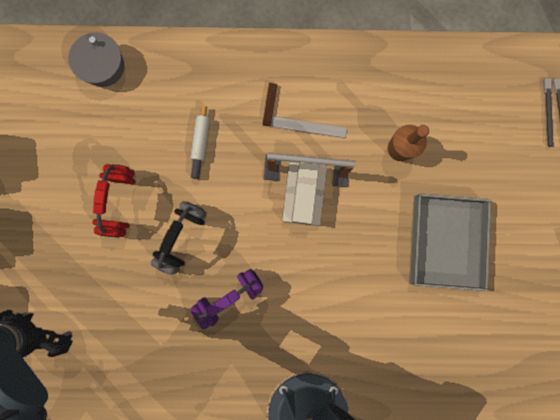

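Scene picture: tray at (107,238), rail bar (215–303, 225) with the offcut under it (258,245), mallet (150,290), square (270,312), air hammer (385,272). In the top picture the bar runs (268,157)–(354,163), offcut tongue is at (306,192) and tray at (452,242).

Candidates for the ear defenders (top): black (178,238), red (110,200), purple (227,298). By the description (black pad, not red or purple) it is the black one. For the offcut there is only the one under the rail; the stone blocks at the table edge (scene (510,100), (540,125)) are look-alikes. One close crop to check.

```bash
cat > h.py <<'E'
import numpy as np,pickle,cv2
def load(n): return pickle.load(open(f"pics/{n}.pkl","rb"))
def ray(s,uv,z):
    uv=np.atleast_2d(np.float64(uv)); d=np.c_[(uv[:,0]-s["cx"])/s["fx"],(uv[:,1]-s["cy"])/s["fy"],np.ones(len(uv))]
    P=np.array(s["pose"]); d=d@P[:3,:3].T; o=P[:3,3]
    return o+d*((z-o[2])/d[:,2])[:,None]
def proj(s,X):
    P=np.linalg.inv(s["pose"]); c=np.atleast_2d(X)@P[:3,:3].T+P[:3,3]
    return np.c_[c[:,0]/c[:,2]*s["fx"]+s["cx"],c[:,1]/c[:,2]*s["fy"]+s["cy"]]
E
python3 - <<'E'
from h import *
s=load("top0"); im=s["image"][145:285,150:360,::-1]
cv2.imwrite("pics/crop1.png",cv2.resize(im,None,fx=3.8,fy=3.8,interpolation=cv2.INTER_CUBIC))
E
```

```text
(no output)
```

View pics/crop1.png

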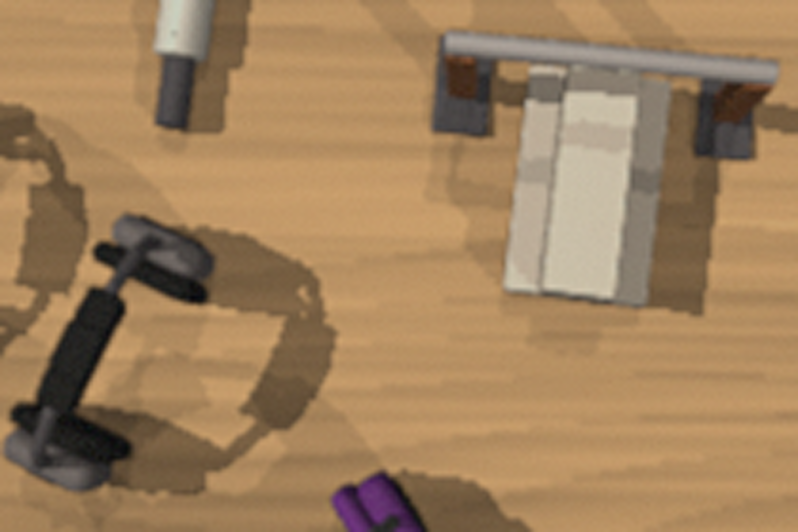

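The crop confirms the black pair: pad from (110,292) to (55,408) with grey cups at each end. The bar runs (445,43)–(777,74), and the tongue top's near corners are (543,291) and (617,299).

Run:
```python
from h import *
s=load("top0"); c=lambda *p:(np.array(p,float)+.5)/3.8-.5+[150,145]
np.set_printoptions(precision=4,suppress=True)
bar=ray(s,c((445,44),(777,73)),.160); print("bar",bar,np.linalg.norm(bar[1]-bar[0]))
d=bar[1]-bar[0]; print("rail mid",bar.mean(0),"y-axis deg",np.degrees(np.arctan2(-d[1],-d[0])))
t=ray(s,c((543,291),(617,299),(567,90),(637,95)),.08); print("tongue",t, np.linalg.norm(t[0]-t[1]))
b=ray(s,c((503,291),(648,304),(529,100),(668,100)),.035);print("base",b,np.linalg.norm(b[0]-b[1]))
for nm,v in(("tongue L",t[2]-t[0]),("tongue R",t[3]-t[1]),("baseL",b[2]-b[0]),("baseR",b[3]-b[1])): print(nm,np.degrees(np.arctan2(v[1],v[0])))
# sub-pixel edges through near edge; ears pad mask
im=s["image"].astype(int); g=im.max(2); m=((g<42)).astype(np.uint8)
m[:205]=0;m[272:]=0;m[:,:150]=0;m[:,210:]=0
p=ray(s,c((110,292),(55,408)),.15);print("pad ends",p,np.linalg.norm(p[0]-p[1]))
cups=ray(s,c((160,258),(70,448)),.07);print("cups",cups,cups.mean(0),np.linalg.norm(cups[0]-cups[1]),np.degrees(np.arctan2(*(cups[0]-cups[1])[1::-1])))
# tray
hsv=cv2.cvtColor(s["image"],cv2.COLOR_RGB2HSV); k=(hsv[...,1]<60).astype(np.uint8); k[:,:395]=0;k[:,510:]=0;k[:180]=0;k[300:]=0
cs,_=cv2.findContours(k,cv2.RETR_EXTERNAL,cv2.CHAIN_APPROX_NONE); cc=max(cs,key=cv2.contourArea)
q=cv2.boxPoints(cv2.minAreaRect(cc)); r=ray(s,q,.045); print("tray",r,r.mean(0),np.linalg.norm(r-np.roll(r,1,0),axis=1))
a=ray(s,c((185,130)),0.03);print("hammer end",a)
ma=ray(s,[(408,142)],.09);print("mallet",ma)
```

```text
bar [[ 0.649   0.114   0.16  ]
 [ 0.6336 -0.095   0.16  ]] 0.20956610696945965
rail mid [0.6413 0.0095 0.16  ] y-axis deg 85.77466299475603
tongue [[ 0.4987  0.0477  0.08  ]
 [ 0.494  -0.0017  0.08  ]
 [ 0.6346  0.0329  0.08  ]
 [ 0.6319 -0.0144  0.08  ]] 0.04965353893456687
base [[ 0.5007  0.0737  0.035 ]
 [ 0.4931 -0.0269  0.035 ]
 [ 0.6348  0.0572  0.035 ]
 [ 0.6362 -0.0403  0.035 ]] 0.10091552059720654
tongue L -6.210833419017253
tongue R -5.232641470618107
baseL -7.030058085989099
baseR -5.329565859400113
pad ends [[0.4906 0.3213 0.15  ]
 [0.418  0.353  0.15  ]] 0.07920927188109649
cups [[0.5179 0.3055 0.07  ]
 [0.3903 0.3614 0.07  ]] [0.4541 0.3334 0.07  ] 0.1394033178327051 -23.66670700905299
tray [[ 0.3364 -0.2571  0.045 ]
 [ 0.578  -0.2733  0.045 ]
 [ 0.57   -0.4779  0.045 ]
 [ 0.3285 -0.4579  0.045 ]] [ 0.4532 -0.3666  0.045 ] [0.2009 0.2421 0.2048 0.2423]
hammer end [[0.6109 0.2981 0.03  ]]
mallet [[ 0.705  -0.2454  0.09  ]]
```

```bash
cat >> h.py <<'E'
from scipy.spatial.transform import Rotation as Rn
def go(*targets):  # targets (x,y,z,yaw of tool y deg), prints shift mm/turn deg from present pose, tool axes
    from station import telemetry
    s=telemetry.sense(); R=Rn.from_quat(s["tool_rot"]); p=np.array(s["tcp_pos"])
    for x,y,z,yaw in targets:
        a=np.radians(yaw); Y=np.array([np.cos(a),np.sin(a),0]); Z=np.array([0,0,-1.]); T=Rn.from_matrix(np.c_[np.cross(Y,Z),Y,Z])
        print(np.round(R.inv().apply(np.array([x,y,z])-p)*1000,1),np.round((R.inv()*T).as_rotvec(True),1))
    print("now",p.round(4),"tool y yaw",np.degrees(np.arctan2(*R.as_matrix()[1::-1,1])).round(2),"gap",s["finger_gap"],"F",np.round(s["force"],1),"t",s["t"])
E
python3 -c "
from h import *
go((.26,.568,.28,65.4),(.556,.017,.28,84.3),(.556,.017,.13,84.3))"
```

```text
[  0.2   0.3 -49.6] [-0.1 -0.  -0. ]
[-498.5 -377.3  -49. ] [ -0.1  -0.  -18.9]
[-498.5 -377.   101. ] [ -0.1  -0.  -18.9]
now [0.26   0.5676 0.2304] tool y yaw 65.38 gap 0.9942611894239305 F [0.2 0.7 0.1] t 0.1
```

move_arm(commands="-30 -22 -35 0 0 0 1; -79 -59 -50 0 0 -3 1; -128 -96 -50 0 0 -6 1; -177 -133 -50 0 0 -9 1; -226 -170 -50 0 0 -12 1")

```text
t: 0.72
tcp_pos: [0.3955, 0.3176, 0.2812]
tool_rot: [0.109, 0.994, -0.0, -0.0]
force: [0.3, -0.2, 0.5]
finger_gap: 0.997
gripper_force: 0.0
```

```bash
python3 -c "
from h import *
go((.556,.017,.28,84.3),(.556,.017,.13,84.3))"
```

```text
[-221.8 -258.7    1.2] [-0.   0.  -6.8]
[-221.8 -258.7  151.2] [-0.   0.  -6.8]
now [0.3955 0.3176 0.2812] tool y yaw 77.5 gap 0.9966247248677786 F [ 0.3 -0.2  0.5] t 0.725
```

move_arm(commands="-36 -42 0 0 0 -2 1; -77 -90 0 0 0 -4 1; -118 -138 0 0 0 -7 1; -159 -186 0 0 0 -7 1; -200 -234 0 0 0 -7 1")

```text
t: 1.35
tcp_pos: [0.5383, 0.0477, 0.2811]
tool_rot: [0.049, 0.999, 0.0, -0.0]
force: [0.0, 0.7, -0.7]
finger_gap: 1.0
gripper_force: 0.0
```

```bash
python3 -c "
from h import *
go((.556,.017,.28,84.3),(.556,.017,.13,84.3))
from station import snapshot
s=snapshot('wrist');pickle.dump(s,open('pics/w1.pkl','wb'));cv2.imwrite('pics/w1.png',s['image'][:,:,::-1]);print(proj(s,[[.4964,.023,.08],[.556,.017,.08]]))"
```

```text
[-20.6 -28.8   1. ] [ 0.  -0.   0.1]
[-20.7 -28.9 151. ] [ 0.  -0.   0.1]
now [0.5383 0.0477 0.2811] tool y yaw 84.36 gap 0.9996237152548416 F [ 0.   0.7 -0.7] t 1.35
[[249.33750623 144.70610301]
 [250.56710403 207.50441605]]
```

View pics/w1.png

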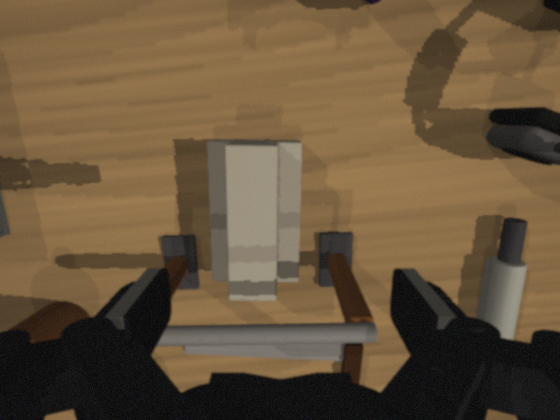

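The wrist view shows the tongue top's near edge at row 143, columns 226–278. That is within 3 px (about 3 mm) of the prediction (249,145), so the grasp is confirmed; I shift 2 mm towards +y.

move_arm(commands="-20 -26 20 0 0 0 1; -20 -26 75 0 0 0 1; -20 -26 130 0 0 0 1; -20 -26 180 0 0 0 1; -20 -26 210 0 0 0 1")

```text
t: 2.02
tcp_pos: [0.5534, 0.0222, 0.0685]
tool_rot: [0.049, 0.999, 0.0, -0.002]
force: [0.4, 1.1, -0.5]
finger_gap: 0.997
gripper_force: 0.0
```

```bash
python3 -c "
from h import *
go((.556,.019,.046,84.3))"
```

```text
[-3.  -2.9 22.5] [ 0.  -0.3  0.1]
now [0.5534 0.0222 0.0685] tool y yaw 84.36 gap 0.9970587827510106 F [ 0.4  1.1 -0.5] t 2.025
```

move_arm(commands="0 -1 15 0 0 0 1; 0 -1 24 0 0 0 1; 0 -1 24 0 0 0 -1; 0 -1 24 0 0 0 -1; 0 -1 24 0 0 0 -1", grip_force=70)

```text
t: 2.65
tcp_pos: [0.5562, 0.0204, 0.049]
tool_rot: [0.049, 0.999, -0.0, 0.002]
force: [-1.4, -1.1, 5.2]
finger_gap: 0.578
gripper_force: 74.6
```

```bash
python3 -c "
from h import *
go((.556,.019,.046,84.3))"
```

```text
[ 0.1 -1.4  3. ] [-0.   0.2  0.1]
now [0.5562 0.0204 0.049 ] tool y yaw 84.37 gap 0.5775447815547684 F [-1.4 -1.1  5.2] t 2.65
```

move_arm(commands="8 0 -1 0 0 0 -1; 25 0 -1 0 0 0 -1; 45 0 -1 0 0 0 -1; 65 0 -1 0 0 0 -1; 85 0 -1 0 0 0 -1")

```text
t: 3.28
tcp_pos: [0.4715, 0.029, 0.049]
tool_rot: [0.049, 0.999, -0.0, 0.002]
force: [3.0, -0.1, -2.0]
finger_gap: 0.572
gripper_force: 74.0
```

```bash
python3 -c "
from h import *
go((.471,.027,.15,84.3),(.433,-.370,.15,85.7))"
```

```text
[-1.00e-01 -2.00e+00 -1.01e+02] [-0.   0.3  0.1]
[  -1.2 -400.9 -100.9] [-0.   0.3 -1.3]
now [0.4715 0.029  0.049 ] tool y yaw 84.38 gap 0.5724353303419581 F [ 3.  -0.1 -2. ] t 3.275
```

move_arm(commands="0 0 -6 0 0 0 -1; 0 0 -25 0 0 0 -1; 0 0 -50 0 0 0 -1; 0 0 -75 0 0 0 -1; 0 0 -100 0 0 0 -1")

```text
t: 3.9
tcp_pos: [0.4701, 0.0293, 0.1489]
tool_rot: [0.049, 0.999, 0.0, -0.001]
force: [0.2, -0.3, -5.3]
finger_gap: 0.574
gripper_force: 73.6
```

```bash
python3 -c "
from h import *
go((.433,-.3705,.15,85.7))
from station import snapshot
s=snapshot('top');pickle.dump(s,open('pics/t2.pkl','wb'));cv2.imwrite('pics/t2.png',cv2.resize(s['image'][120:300,200:510,::-1],None,fx=2.5,fy=2.5))"
```

```text
[  -2.3 -401.5   -1.2] [ 0.  -0.1 -1.3]
now [0.4701 0.0293 0.1489] tool y yaw 84.37 gap 0.573867607094136 F [ 0.2 -0.3 -5.3] t 3.9
```

View pics/t2.png

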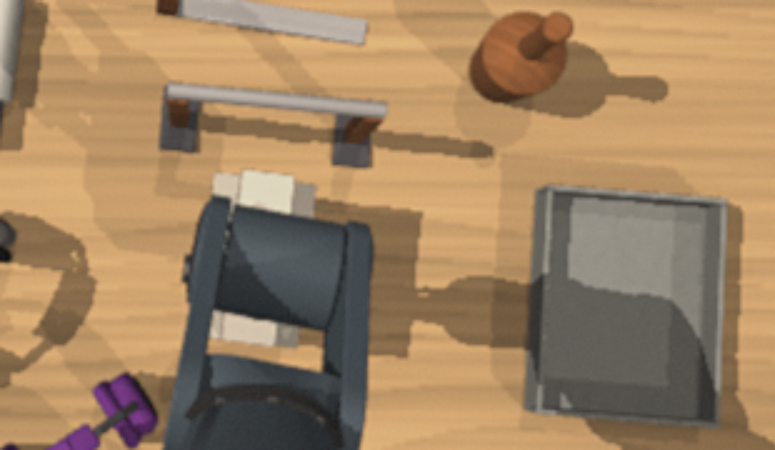

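The crop shows the offcut lifted clear, held level, tongue end at (268,175) and near end at (258,342), with the rail bar untouched at (165–385, 88–108). The tray lies at (627,305), clear. Carrying it over.

move_arm(commands="0 -20 0 0 0 0 -1; 0 -65 0 0 0 0 -1; 0 -120 0 0 0 0 -1; 0 -175 0 0 0 0 -1; -1 -230 0 0 0 -1 -1")

```text
t: 4.58
tcp_pos: [0.4483, -0.2012, 0.1476]
tool_rot: [0.04, 0.999, 0.001, -0.001]
force: [1.3, 0.7, -5.9]
finger_gap: 0.576
gripper_force: 74.2
```

move_arm(commands="0 -50 0 0 0 0 -1; 0 -100 0 0 0 0 -1; 0 -140 0 0 0 0 -1; 0 -165 0 0 0 0 -1; 0 -170 0 0 0 0 -1")

```text
t: 5.2
tcp_pos: [0.435, -0.3704, 0.1476]
tool_rot: [0.041, 0.999, 0.0, -0.0]
force: [0.1, 1.0, -6.4]
finger_gap: 0.577
gripper_force: 74.4
```

```bash
python3 -c "
from h import *
go((.433,-.3705,.055,85.7))
from station import snapshot
s=snapshot('top');pickle.dump(s,open('pics/t3.pkl','wb'));cv2.imwrite('pics/t3.png',cv2.resize(s['image'][160:320,340:540,::-1],None,fx=3,fy=3))"
```

```text
[ 2.  -0.4 92.6] [ 0.  -0.  -0.4]
now [ 0.435  -0.3704  0.1476] tool y yaw 85.28 gap 0.5766751418921603 F [ 0.1  1.  -6.4] t 5.2
```

View pics/t3.png

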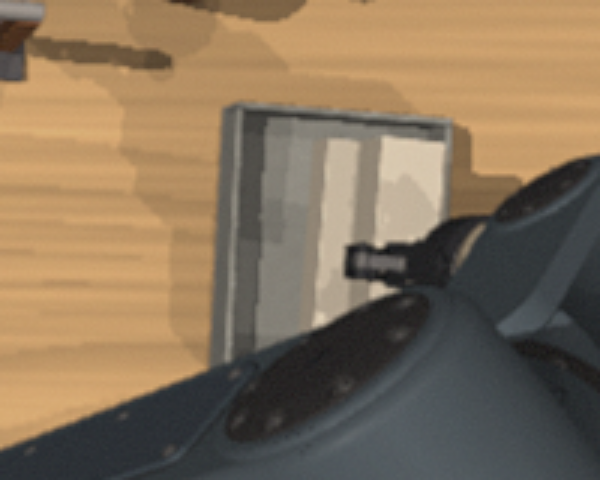

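The crop shows the offcut inside the tray's outline, parallel to its walls: base edge at column 320, tray wall at 225, far end at row 138. Lowering it.

move_arm(commands="0 0 15 0 0 0 -1; 0 0 40 0 0 0 -1; 0 0 62 0 0 0 -1; 0 0 78 0 0 0 -1; 0 0 84 0 0 0 -1")

```text
t: 5.88
tcp_pos: [0.4349, -0.3677, 0.0629]
tool_rot: [0.04, 0.999, 0.001, -0.001]
force: [-0.2, -0.3, -6.0]
finger_gap: 0.568
gripper_force: 74.3
```

move_arm(commands="0 0 2 0 0 0 -1; 0 0 3 0 0 0 -1; 0 0 4 0 0 0 -1; 0 0 5 0 0 0 -1; 0 0 6 0 0 0 -1")

```text
t: 6.5
tcp_pos: [0.4353, -0.3695, 0.0585]
tool_rot: [0.04, 0.999, -0.0, 0.0]
force: [0.6, -0.1, -5.5]
finger_gap: 0.572
gripper_force: 74.3
```

move_arm(commands="0 0 1 0 0 0 -1; 0 0 2 0 0 0 -1; 0 0 3 0 0 0 -1; 0 0 4 0 0 0 -1; 0 0 4 0 0 0 -1")

```text
t: 7.12
tcp_pos: [0.4351, -0.3693, 0.055]
tool_rot: [0.04, 0.999, -0.0, 0.0]
force: [-3.4, 1.9, 1.9]
finger_gap: 0.57
gripper_force: 75.1
```

move_arm(commands="0 0 0 0 0 0 0; 0 0 0 0 0 0 0.5; 0 0 0 0 0 0 1; 0 0 0 0 0 0 1; 0 0 0 0 0 0 1")

```text
t: 7.75
tcp_pos: [0.4354, -0.3695, 0.0543]
tool_rot: [0.04, 0.999, -0.0, 0.0]
force: [0.5, 0.2, 0.4]
finger_gap: 0.998
gripper_force: 0.0
```

move_arm(commands="0 0 -15 0 0 0 1; 0 0 -50 0 0 0 1; 0 0 -100 0 0 0 1; 0 0 -150 0 0 0 1; 0 0 -200 0 0 0 1")

```text
t: 8.38
tcp_pos: [0.4351, -0.3691, 0.2571]
tool_rot: [0.04, 0.999, -0.0, 0.0]
force: [0.8, -0.3, 0.3]
finger_gap: 1.001
gripper_force: 0.0
```

```bash
python3 -c "
from h import *
go((.4541,.3334,.28,66.3),(.4541,.3334,.129,66.3))
from station import snapshot
s=snapshot('wrist');pickle.dump(s,open('pics/w4.pkl','wb'));cv2.imwrite('pics/w4.png',s['image'][:,:,::-1])"
```

```text
[ 37.7 701.7 -23.6] [-0.   0.1 19.1]
[ 37.8 701.9 127.4] [-0.   0.1 19.1]
now [ 0.4351 -0.3691  0.2571] tool y yaw 85.38 gap 1.0013007230557622 F [ 0.8 -0.3  0.3] t 8.375
```

View pics/w4.png

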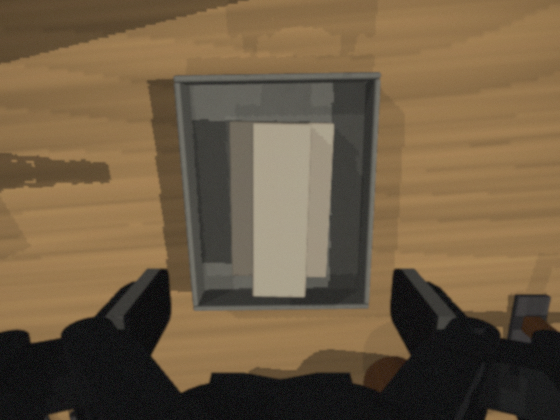

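The wrist view shows the offcut standing in the tray: base columns 230–333 inside walls 190–372, tongue top (280,210), upright. Next the ear defenders.

move_arm(commands="0 30 -10 0 0 0 1; 3 85 -20 0 0 3 1; 6 145 -20 0 0 5 1; 9 205 -20 0 0 7 1; 12 265 -20 0 0 9 1")

```text
t: 9.05
tcp_pos: [0.4444, -0.1024, 0.2752]
tool_rot: [0.12, 0.993, -0.0, 0.001]
force: [1.0, 0.5, 0.6]
finger_gap: 1.004
gripper_force: 0.0
```

```bash
python3 -c "
from h import *
go((.4541,.335,.28,66.3))"
```

```text
[ 94.4 427.2  -5. ] [-0.   0.1 10. ]
now [ 0.4444 -0.1024  0.2752] tool y yaw 76.27 gap 1.0035841184250447 F [1.  0.5 0.6] t 9.05
```

move_arm(commands="12 55 0 0 0 2 1; 25 112 0 0 0 4 1; 38 170 0 0 0 6 1; 51 228 0 0 0 8 1; 64 286 0 0 0 10 1")

```text
t: 9.68
tcp_pos: [0.4496, 0.1908, 0.2753]
tool_rot: [0.205, 0.979, 0.0, 0.001]
force: [1.4, -0.5, -0.5]
finger_gap: 1.0
gripper_force: 0.0
```

move_arm(commands="6 45 0 0 0 0 1; 12 90 0 0 0 0 1; 16 120 0 0 0 0 1; 18 133 0 0 0 0 1; 18 133 0 0 0 0 1")

```text
t: 10.3
tcp_pos: [0.4864, 0.3179, 0.2745]
tool_rot: [0.204, 0.979, -0.0, 0.0]
force: [0.5, -0.6, -0.3]
finger_gap: 1.001
gripper_force: 0.0
```

```bash
python3 -c "
from h import *
go((.4541,.335,.28,66.3))
from station import snapshot
s=snapshot('wrist');pickle.dump(s,open('pics/w5.pkl','wb'));cv2.imwrite('pics/w5.png',s['image'][:,:,::-1]);print(proj(s,[[.4543,.337,.15]]))"
```

```text
[36.4  2.8 -5.5] [-0.   0.   0.1]
now [0.4864 0.3179 0.2745] tool y yaw 66.43 gap 1.0011083629220179 F [ 0.5 -0.6 -0.3] t 10.3
[[287.22963157 155.87025183]]
```

View pics/w5.png

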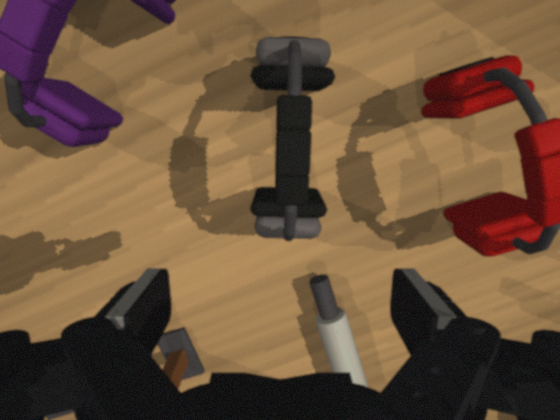

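The wrist view shows the black pair's pad at columns 276–312, rows 97–205, with its flat part at rows 127–177 (centre (294,152), close to the predicted (287,156)). Purple is to the left and red to the right; both stay clear of the fingers.

Run:
```python
from h import *
s=load("w5"); np.set_printoptions(precision=4,suppress=True)
k=(s["image"].max(2)<50).astype(np.uint8); 
for r in (105,115,125,135,145,155,165,175,185):
    c=np.where(k[r,265:330])[0]+265; print(r,c.min(),c.max(),end="; ")
p=ray(s,[(294,152),(294,127),(293,177),(276,152),(312,152)],.15);print(p, np.linalg.norm(p[1]-p[2]),np.linalg.norm(p[3]-p[4]))
f=p[1]-p[2]; print(np.degrees(np.arctan2(f[1],f[0])))
q=ray(s,[(293,60),(288,216)],.08); print(q,q.mean(0),np.degrees(np.arctan2(*(q[1]-q[0])[1::-1])))
go((*p[0,:2],.13,66.4))
```

```text
105 277 310; 115 278 309; 125 277 309; 135 277 309; 145 277 309; 155 277 308; 165 276 308; 175 277 306; 185 276 306; [[0.4537 0.3426 0.15  ]
 [0.4375 0.3495 0.15  ]
 [0.4702 0.3348 0.15  ]
 [0.4485 0.3307 0.15  ]
 [0.4589 0.3545 0.15  ]] 0.03583860583949269 0.026031153719519758
155.81747147596343
[[0.3888 0.372  0.08  ]
 [0.5145 0.3133 0.08  ]] [0.4516 0.3427 0.08  ] -25.019073333143066
[ 39.9  10.4 144.4] [-0.1 -0.  -0. ]
now [0.4862 0.3172 0.2744] tool y yaw 66.38 gap 1.0001105886825477 F [ 0.3 -0.8  0.1] t 10.35
```

move_arm(commands="20 5 20 0 0 0 1; 40 9 60 0 0 1 1; 40 9 100 0 0 1 1; 40 9 130 0 0 1 1; 40 9 140 0 0 1 1")

```text
t: 10.98
tcp_pos: [0.4524, 0.3403, 0.1329]
tool_rot: [0.214, 0.977, -0.001, -0.002]
force: [-1.0, -0.1, 1.1]
finger_gap: 0.998
gripper_force: 0.0
```

```bash
python3 -c "
from h import *
go((.4537,.3405,.129,65.6))"
```

```text
[-1.1  0.8  3.9] [-0.2 -0.1 -0.3]
now [0.4524 0.3403 0.1329] tool y yaw 65.29 gap 0.997753002120802 F [-1.  -0.1  1.1] t 10.975
```

move_arm(commands="-1 0 4 0 0 0 1; -1 0 4 0 0 0 0; -1 0 4 0 0 0 -0.5; -1 0 4 0 0 0 -1; -1 0 4 0 0 0 -1", grip_force=50)

```text
t: 11.6
tcp_pos: [0.4548, 0.3418, 0.1312]
tool_rot: [0.213, 0.977, 0.0, 0.001]
force: [-1.2, -1.1, 4.4]
finger_gap: 0.296
gripper_force: 50.4
```

move_arm(commands="0 0 0 0 0 0 -1; 0 0 0 0 0 0 -1; 0 0 -3 0 0 0 -1; 0 0 -10 0 0 0 -1; 0 0 -20 0 0 0 -1")

```text
t: 12.22
tcp_pos: [0.4541, 0.3416, 0.1502]
tool_rot: [0.213, 0.977, -0.0, -0.001]
force: [0.4, 0.1, -3.0]
finger_gap: 0.291
gripper_force: 49.5
```

move_arm(commands="0 0 -30 0 0 0 -1; 0 0 -75 0 0 0 -1; 0 0 -125 0 0 0 -1; 0 0 -170 0 0 0 -1; 0 0 -190 0 0 0 -1")

```text
t: 12.85
tcp_pos: [0.4554, 0.3422, 0.3442]
tool_rot: [0.213, 0.977, 0.002, 0.002]
force: [0.4, 0.5, -2.6]
finger_gap: 0.295
gripper_force: 49.6
```

```bash
python3 -c "
from h import *
go((.6413,.0095,.34,85.8))"
```

```text
[-307.6 -225.     4.3] [  0.2   0.3 -20.4]
now [0.4554 0.3422 0.3442] tool y yaw 65.38 gap 0.2947839779401714 F [ 0.4  0.5 -2.6] t 12.85
```

move_arm(commands="-16 -12 0 0 0 -1 -1; -50 -37 0 0 0 -5 -1; -90 -66 0 0 0 -9 -1; -130 -95 0 0 0 -13 -1; -170 -124 0 0 0 -17 -1")

```text
t: 13.48
tcp_pos: [0.5576, 0.1569, 0.3407]
tool_rot: [0.065, 0.998, 0.0, 0.0]
force: [0.4, -0.1, -3.0]
finger_gap: 0.295
gripper_force: 49.7
```

```bash
python3 -c "
from h import *
go((.6413,.0095,.34,85.8))"
```

```text
[-102.2 -135.2    0.7] [ 0.   0.  -3.3]
now [0.5576 0.1569 0.3407] tool y yaw 82.52 gap 0.294522266691908 F [ 0.4 -0.1 -3. ] t 13.475
```

move_arm(commands="-35 -46 0 0 0 -2 -1; -68 -90 0 0 0 -3 -1; -90 -119 0 0 0 -3 -1; -99 -131 0 0 0 -3 -1; -99 -131 0 0 0 -3 -1")

```text
t: 14.1
tcp_pos: [0.6379, 0.015, 0.3401]
tool_rot: [0.041, 0.999, 0.0, -0.001]
force: [0.4, 0.8, -2.4]
finger_gap: 0.292
gripper_force: 49.7
```

Run:
```python
from h import *
go((.6413,.0095,.34,85.8),(.6413,.0095,.174,85.8))
from station import snapshot
s=snapshot('scene');pickle.dump(s,open('pics/s6.pkl','wb'))
cv2.imwrite('pics/s6.png',cv2.resize(s['image'][80:300,160:360,::-1],None,fx=2.7,fy=2.7))
a=(proj(s,[[.649,.114,.16],[.6336,-.095,.16]])-[160,80])*2.7;print(a)
```

```text
[-3.9 -5.2  0.1] [ 0.  -0.1 -0.5]
[ -4.   -5.3 166.1] [ 0.  -0.1 -0.5]
now [0.6379 0.015  0.3401] tool y yaw 85.31 gap 0.2916707865495951 F [ 0.4  0.8 -2.4] t 14.1
[[389.63385374 374.94287685]
 [141.1782107  395.98860054]]
```

View pics/s6.png

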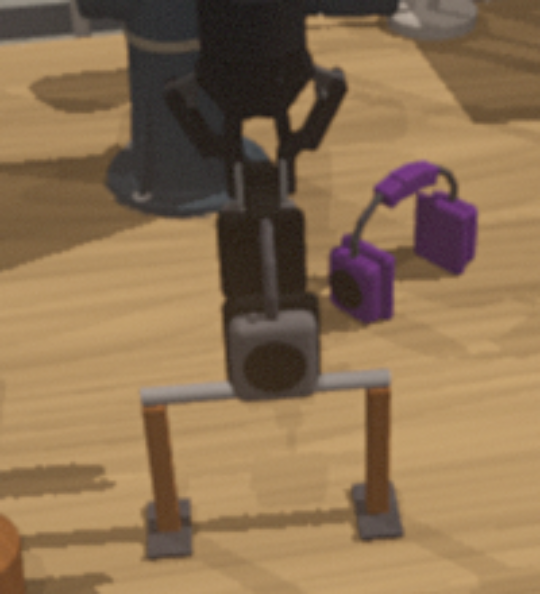

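The scene crop shows the ear defenders held upright above the bar. The bar ends are at (143,397) and (388,377), 2–3 px from my prediction; the near cup is at (275,350), centred between the posts. Lowering.

move_arm(commands="-4 -4 10 0 0 0 -1; -4 -4 45 0 0 0 -1; -4 -4 90 0 0 0 -1; -4 -4 130 0 0 0 -1; -4 -4 150 0 0 0 -1")

```text
t: 14.78
tcp_pos: [0.6395, 0.0125, 0.1871]
tool_rot: [0.039, 0.999, 0.0, -0.003]
force: [-0.1, 0.7, -1.9]
finger_gap: 0.291
gripper_force: 49.7
```

move_arm(commands="0 0 4 0 0 0 -1; 0 0 7 0 0 0 -1; 0 0 9 0 0 0 -1; 0 0 11 0 0 0 -1; 0 0 12 0 0 0 -1")

```text
t: 15.4
tcp_pos: [0.642, 0.0108, 0.1788]
tool_rot: [0.04, 0.999, -0.0, 0.0]
force: [0.0, -1.2, -2.7]
finger_gap: 0.292
gripper_force: 49.7
```

move_arm(commands="0 0 1 0 0 0 -1; 0 0 2 0 0 0 -1; 0 0 3 0 0 0 -1; 0 0 4 0 0 0 -1; 0 0 4 0 0 0 -1")

```text
t: 16.02
tcp_pos: [0.6418, 0.0109, 0.1743]
tool_rot: [0.04, 0.999, 0.0, -0.0]
force: [-0.4, -0.5, -2.9]
finger_gap: 0.291
gripper_force: 49.9
```

move_arm(commands="0 0 1 0 0 0 -1; 0 0 1 0 0 0 -1; 0 0 2 0 0 0 -1; 0 0 2 0 0 0 -1; 0 0 2 0 0 0 -1")

```text
t: 16.65
tcp_pos: [0.6419, 0.0109, 0.174]
tool_rot: [0.04, 0.999, -0.0, 0.0]
force: [-3.0, -0.3, 7.1]
finger_gap: 0.288
gripper_force: 51.1
```

move_arm(commands="0 0 -1 0 0 0 -1; 0 0 -1 0 0 0 -0.3; 0 0 -1 0 0 0 0; 0 0 -1 0 0 0 0.5; 0 0 -1 0 0 0 1")

```text
t: 17.27
tcp_pos: [0.6418, 0.0109, 0.1731]
tool_rot: [0.04, 0.999, 0.0, -0.0]
force: [-0.3, 0.2, 0.5]
finger_gap: 0.901
gripper_force: 0.0
```

move_arm(commands="0 0 -1 0 0 0 1; 0 0 -5 0 0 0 1; 0 0 -25 0 0 0 1; 0 0 -60 0 0 0 1; 0 0 -110 0 0 0 1")

```text
t: 17.9
tcp_pos: [0.6408, 0.011, 0.2832]
tool_rot: [0.04, 0.999, 0.0, -0.002]
force: [1.5, -0.9, 0.9]
finger_gap: 1.006
gripper_force: 0.0
```

move_arm(commands="0 0 0 0 0 0 1; 0 0 0 0 0 0 1; 0 0 0 0 0 0 1; 0 0 0 0 0 0 1; 0 0 0 0 0 0 1")

```text
t: 18.52
tcp_pos: [0.6415, 0.0109, 0.2824]
tool_rot: [0.04, 0.999, 0.0, -0.001]
force: [0.8, -0.5, 0.3]
finger_gap: 1.0
gripper_force: 0.0
```

Run:
```python
from h import *
from station import snapshot
im=[snapshot('scene')['image'][120:330,180:340],snapshot('wrist')['image'][:,100:460]]
cv2.imwrite('pics/s7.png',np.hstack([cv2.resize(i,(int(i.shape[1]*420/i.shape[0]),420)) for i in im])[:,:,::-1])
```

```text
(no output)
```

View pics/s7.png

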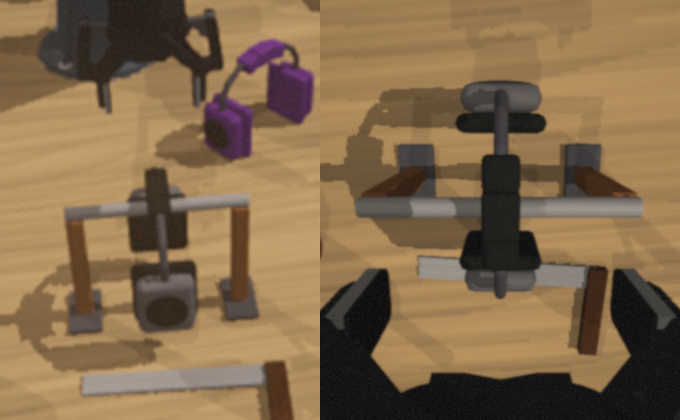

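The picture shows the ear defenders hanging squarely over the bar: pad on the bar at (157,207), one cup each side, wrist view square at (500,207), gripper clear. One more settling pause, then I hand in.

move_arm(commands="0 0 -20 0 0 0 1; 0 0 -40 0 0 0 1; 0 0 -40 0 0 0 1; 0 0 -40 0 0 0 1; 0 0 -40 0 0 0 1")

```text
t: 19.25
tcp_pos: [0.6412, 0.0109, 0.322]
tool_rot: [0.04, 0.999, 0.0, -0.001]
force: [0.2, 0.1, 0.3]
finger_gap: 1.0
gripper_force: 0.0
```

move_arm(commands="0 0 0 0 0 0 1; 0 0 0 0 0 0 1; 0 0 0 0 0 0 1; 0 0 0 0 0 0 1; 0 0 0 0 0 0 1")

```text
t: 19.88
tcp_pos: [0.6418, 0.0109, 0.3234]
tool_rot: [0.04, 0.999, -0.0, 0.0]
force: [-0.2, -0.4, -0.5]
finger_gap: 0.997
gripper_force: 0.0
```

Run:
```python
import numpy as np
from station import snapshot,ticket
a=snapshot('scene')['image'].astype(int);b=snapshot('scene')['image'].astype(int)
print("motion px",(np.abs(a-b).max(2)[190:300,200:320]>40).sum())
print(ticket.sign_off())
```

```text
motion px 0
the job is handed in; nothing more can be done
None
```

The offcut stands released on its wide base in the tray and the ear defenders hang squarely over the rail, a cup on each side; I handed the job in at about 20 s, and the hand-in returned no verdict.

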